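# Slip the gap gauge under the pinch roller of a cherry sizer

## Task

Set up the cherry sizer: draw the gap gauge out of its wooden holder by its blade, lay it down flat clear of the holder and let go, then take it again by its handle. Slide its blade flat along the bed into the sizer's throat, under the spring-loaded roller, until you feel the nose press firmly but gently against the stop; do not ram it. Leave it there, fully home, let go, and do not disturb the other things on the table.

Things in the scene. Friction and masses are not known exactly. Their poses are not given: they have to be found in the camera images.
- gauge: Gap gauge, loose, rigid, about 0.3 kg: plain dark steel blade 100 long x 34 wide x 8 thick, nose rounded over its thickness, and black handle 75 long x 44 wide x 24 high, flush underneath. Origin: on the underside, centre line, where blade meets handle. x points to the nose, z up. Balances 15 mm behind the origin. At first the handle is inside the holder and the blade sticks out level.
- gauge_handle (a point): Centre of the gauge's handle (37.5 mm behind the origin, half-way up). Axes as the gauge.
- gauge_blade (a point): Middle of the gauge's blade (50 mm ahead of the origin, half-way up). Axes as the gauge.
- gauge_tip (a point): Foremost point of the gauge's nose (100 mm ahead of the origin, half-way up the blade). Axes as the gauge.
- holder_mouth (a point): Gauge holder: fixed wooden block 95 long x 70 wide x 70 high; its roofed pocket, open at one end only, is 54 wide, 32 high, 87 deep, floor 30 mm above the table. Point: middle of the pocket floor's edge at the mouth. x points straight out of the mouth (the way to draw the gauge), z up. The holder and the rest block swap places between starts.
- rest_top (a point): Rest block: fixed plain light wooden batten 60 long (x) x 30 wide (y) x 40 mm high, narrower than the gauge: a handy place to lay the gauge along it, with fingers free to pass on both sides. Point: centre of its top face; x along its length, z up.
- throat_mouth (a point): Sizer's throat: level bed 40 mm above the table between cheeks 42 mm apart and 28 high, open at the front and top. Point: middle of the bed's front edge, where the cheeks begin too; x points straight into the throat, z up. In front is free space down to the table. The roller lies across, 45 mm in; beside and above it stand towers and a crossbar, 113 mm above the table.
- roller (a joint): Lift (m) of the spring-loaded roller, a rubber tube 36 mm across, 39 long, that turns freely. At 0 it hangs 5 mm above the bed; it can rise 12 mm. The rounded nose lifts it when pushed under (a push of a few N), to about 0.003 with the blade flat on the bed. It presses with about 4 to 5 N.
- stop: Stop: fixed steel block 18 x 38 x 30 high with a brass thumbscrew on top, across the bed at the throat's inner end, 84 to 94 mm behind the mouth (varies). Origin: middle of the lower edge of the face the nose meets, on the bed. x as the throat. When home, the handle is only 6 to 16 mm from the mouth, so only a grip on the handle can push the gauge home.
- punnet_full: Bystander: cardboard punnet of cherries, 110 x 90 x 50 mm high; leave alone. Origin under its centre.
- phone: Bystander: black phone, 145 x 70 and 9 mm high; leave alone. Origin under its centre.
- driver: Bystander: screwdriver lying on the table, under 30 mm high; leave alone.
- wrench: Bystander: wrench lying on the table, under 30 mm high; leave alone.
- mug: Bystander: white mug, 76 across and 90 mm high; leave alone. Origin under its centre.
- jar: Bystander: glass jar, 70 across and 100 mm high; leave alone. Origin under its centre.
Not all that is in view belongs to the job. There is more than one size of the gauge; the one meant has the size given above.

How it is judged:
By the outcome, as a careful person would: the job done as asked, in the order asked, and still so for the second after the job is handed in, with the robot touching nothing.
It also fails if it takes over 69 s, if anything falls off the work surface, if the arm or the gripper's body presses on something with over 40 N, if the wrist force passes 120 N, or if a joint passes its speed limit or range.

## Robot

A 6-joint arm with a two-finger parallel gripper is mounted at the origin on the work surface. World frame = base frame: x ahead of the robot, y to its left, z up, the work surface at z = 0. Lengths are in m, angles in rad, forces in N, time in s.
With the tool pointing down it reaches from about 0.375 to 0.925 m from the base axis. Payload 5.7 kg.
Tool frame: the origin (TCP) lies midway between the tips of the shut fingers; the grasp point (between the pads) lies 19 mm behind it; z points along the fingers, y is the line along which they close (so a half turn about z gives the same grasp; the last joint's range is limited). The gripper opens to 85 mm and grips with 20 to 120 N. Pads are 22 mm wide; open, the fingers measure 114 mm over their backs; the gripper's body (76 mm by 85 mm) begins 54 mm behind the grasp point. The pads swing forward as they close: fully open they stand 13 mm farther back than shut.
Start: joints at [1.208, 0.359, 1.51, -0, 1.272, -0.115], TCP at [0.147, 0.582, 0.231] pointing down, gripper open.
Joint ranges: [-2.97, 2.97], [-1.01, 2.36], [0.21, 2.38], [-0.96, 4.11], [0.2, 2.71], [-2.98, 2.98]. Speed limits (rad/s): [2.39, 2.39, 3.14, 3.14, 3.14, 3.14].

## Interface

Orientations are given as a 3x3 rotation matrix whose columns are the frame's x, y, z axes.
In Python, from bench import bot, eyes, job gives the robot as it stands.
- The arm moves only by the tool servo_tool, never from a script. Its argument "rows" is a list of rows, each an object with "xyz": the shift along the world's x, y, z in mm, a list of three; "yaw": the turn about the world's z in degrees; "gripper": the opening, from 0 (shut) to 1 (fully open). In form: [{"xyz": [tx, ty, tz], "yaw": yaw, "gripper": gripper}, ...]. A call has exactly 10 rows; each row is the pose to reach, as a shift and turn from the pose commanded when the call began; what a row does not reach only later rows make up. A row lasts 1/10 s, in which the tool goes at most 50 mm and 8.59 degrees, less where a joint would pass 70% of its speed; a pose out of reach is approached as far as the arm can. A call with a gripper value outside its range is refused whole. The fingers move at their own pace and stop on an object; the grip force is fixed at half the most. Time passes only in rows, so rows that repeat a pose let the fingers close, or fill a call up. It gives the time, the measured TCP pose, the force, the opening and the grip force at its end, in the units of the state.
- bot.state(): the state, without advancing time (a new reading comes with each control period).
- eyes.capture(name): name is "side" or "top"; returns a dict with "image" (400x640x3 uint8, red, green, blue), "fov_y" (degrees; the focal length in pixels is half the picture's height over the tangent of half this angle, whatever the lens; pixels are square), "cx", "cy" (the principal point, pixels), "T" (4x4, takes a point from camera to world coordinates). Camera axes: x right, y down, z forward; pixel columns grow to the right and rows downward; lengths in m; the calibration is good to about 2 mm. A picture is of the moment at which its call begins. There is no depth.
- job.job_done(): hands the job in; it is judged then, once.
The state is a dict: "t": time; "joint_positions": joint angles; "qd": joint speeds; "joint_torque": joint torques, N m; "ee_pos": TCP position; "tool_rot": TCP orientation; "contact_force": force on the tool from outside, world axes, zero at the start; "wrist_torque": the same for the moment, N m; "finger_gap": finger opening in m; "grasp_force": force on a finger pad.
Only numpy, scipy, OpenCV 4.12 (cv2) and the standard library are available. Lean on these libraries where they do the work, as an engineer would, in place of code of your own. Each camera call takes 0.05 s, during which the arm holds its last target. There are 200 camera calls.

## Working session

There is one attempt and no reset: what is moved stays moved. The work goes in short steps, Python scripts to look and compute and a tool call to move; the robot and the scene stay as the last step left them, time stands still between calls to the robot, and variables do not carry over. Pictures are saved under pics/ and viewed, at most 10 in all, crops included, and the job is handed in when it is done.

Besides the shell and the picture viewer there is one more tool, called after "Call:" as name([rows], argument=value, ...), one row to a line, values as JSON. servo_tool: Moves the arm, as the interface text tells. Its arguments: {"type":"object","properties":{"rows":{"type":"array"}},"required":["rows"]}

```bash
mkdir -p pics; cat > h.py <<'E'
import numpy as np, cv2, pickle
from bench import bot, eyes, job
def cap(n,tag):
    c=eyes.capture(n); cv2.imwrite(f'pics/{tag}.png',c['image'][:,:,::-1]); pickle.dump(c,open(f'pics/{tag}.pkl','wb')); return c
def load(tag): return pickle.load(open(f'pics/{tag}.pkl','rb'))
def f(c): return c['image'].shape[0]/2/np.tan(np.radians(c['fov_y'])/2)
def ray(c,u,v):
    d=np.array([(u-c['cx'])/f(c),(v-c['cy'])/f(c),1]); return c['T'][:3,3],c['T'][:3,:3]@d
def at(c,u,v,z):
    o,d=ray(c,u,v); return o+d*(z-o[2])/d[2]
def proj(c,p):
    q=c['T'][:3,:3].T@(np.array(p)-c['T'][:3,3]); return q[:2]/q[2]*f(c)+[c['cx'],c['cy']]
def crop(c,u0,v0,u1,v1,s,tag): cv2.imwrite(f'pics/{tag}.png',cv2.resize(c['image'][v0:v1,u0:u1,::-1],None,fx=s,fy=s,interpolation=cv2.INTER_CUBIC))
E
python3 - <<'E'
from h import *
for n in('top','side'):
    c=cap(n,n+'0'); print(n,c['fov_y'],c['cx'],c['cy'],c['T'].round(3).tolist())
s=bot.state();print(s)
E
```

```text
top 46.459579684059825 323.48165708268624 202.47854820689346 [[0.012, -0.994, 0.108, 0.299], [-1.0, -0.014, -0.019, 0.028], [0.02, -0.108, -0.994, 1.468], [0.0, 0.0, 0.0, 1.0]]
side 54.14386967441227 323.52431522188994 196.6302731000944 [[0.97, -0.175, 0.168, 0.284], [-0.242, -0.75, 0.616, -0.61], [0.018, -0.638, -0.77, 0.865], [0.0, 0.0, 0.0, 1.0]]
{'t': 0.1, 'joint_positions': array([ 1.20792411e+00,  3.59424658e-01,  1.51132021e+00, -2.97252543e-05,
        1.27245415e+00, -1.15116593e-01]), 'qd': array([ 0.00148781, -0.00130999, -0.00424417, -0.00134995, -0.00061886,
       -0.00064624]), 'joint_torque': array([ 1.54332578e-03, -5.28646338e+01, -2.79350352e+01, -2.16437206e-04,
        4.98774752e-03, -2.28192377e-06]), 'ee_pos': array([0.14695295, 0.58111461, 0.23054409]), 'tool_rot': array([[-9.69467354e-01,  2.45219807e-01, -5.43633038e-04],
       [ 2.45220360e-01,  9.69466188e-01, -1.51184106e-03],
       [ 1.56300475e-04, -1.59899045e-03, -9.99998709e-01]]), 'contact_force': array([-0.43456862,  0.80393414,  0.41302347]), 'wrist_torque': array([ 0.02128849, -0.02750412,  0.00071104]), 'grasp_force': 0.0, 'finger_gap': 0.08545793518233856}
```

View pics/top0.png

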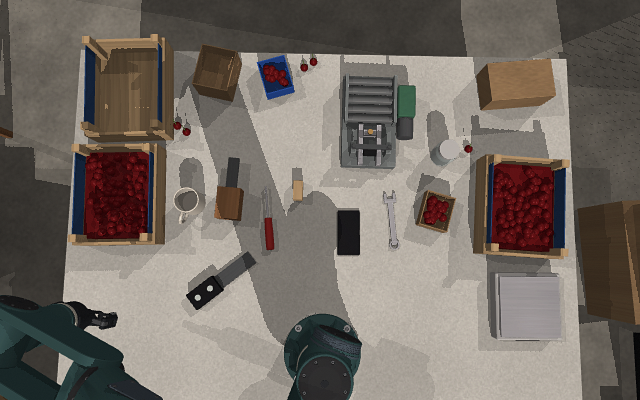

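View pics/side0.png

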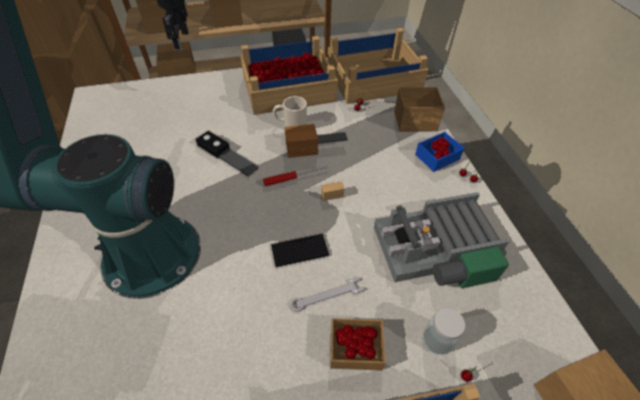

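Candidates for the gauge: the blade sticking out of the brown holder, top (233,172) / side (333,138), and the loose one with two white dots, top (220,280) / side (227,155), which is bigger and on the table. I choose the one in the holder, since the handle has to start inside it. I'll check it in a close crop.

```bash
python3 - <<'E'
from h import *
c=load('top0'); 
a=cv2.resize(c['image'][140:240,205:315,::-1],None,fx=5,fy=5,interpolation=cv2.INTER_CUBIC)
cv2.imwrite('pics/c1.png',a)
crop(c,330,65,430,175,5,'c2')
E
```

```text
(no output)
```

View pics/c1.png

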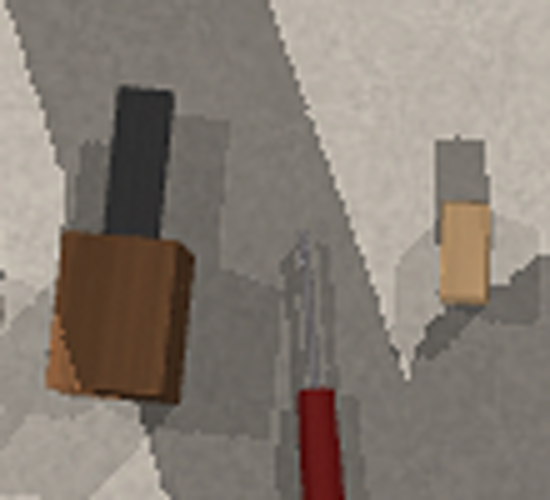

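View pics/c2.png

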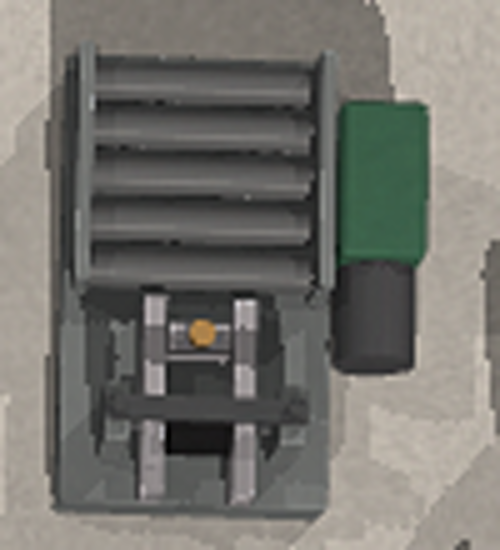

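```bash
python3 - <<'E'
from h import *
np.set_printoptions(precision=4,suppress=True)
c=load('top0')
def P(name,o,pts,z):
    r=np.array([at(c,o[0]+u/5-.4*0,o[1]+v/5,z)[:2] for u,v in pts]); print(name,r.tolist() and r.round(4).tolist(), 'mean',r.mean(0)); return r
def ang(a,b): return np.degrees(np.arctan2(*(b-a)[::-1]))
o1=(205,140);o2=(330,65)
r=P('blade',o1,[(118,88),(174,92),(104,232),(159,238)],.038); print('tip',(r[0]+r[1])/2,'ang',ang((r[2]+r[3])/2,(r[0]+r[1])/2),'w',np.linalg.norm(r[0]-r[1]))
r=P('holder',o1,[(62,230),(180,243),(162,402),(53,388)],.07); print('ang',ang((r[2]+r[3])/2,(r[0]+r[1])/2),'mouth',(r[0]+r[1])/2)
r=P('rest',o1,[(444,202),(490,204),(488,302),(440,300)],.04); print('ang',ang((r[2]+r[3])/2,(r[0]+r[1])/2))
r=P('cheekin',o2,[(166,295),(234,297),(229,500),(160,495)],.068); print('ang',ang((r[2]+r[3])/2,(r[0]+r[1])/2),'mouth',(r[2]+r[3])/2)
P('stopfrontTop',o2,[(165,353),(228,356)],.07)
P('screw',o2,[(203,332)],.08)
r=P('driver',o1,[(300,235),(325,490)],.01)
P('phone',(0,0),[(337*5,210*5),(360*5,255*5)],.009)
s=bot.state(); print('tool yaw y-axis',s['tool_rot'][:,1])
E
```

```text
blade [[0.5904, 0.2973], [0.5884, 0.2626], [0.4999, 0.3029], [0.4967, 0.2689]] mean [0.5439 0.2829]
tip [0.5894 0.2799] ang -3.739215628664766 w 0.034800822932445616
holder [[0.4963, 0.322], [0.4894, 0.2508], [0.3932, 0.2586], [0.4007, 0.3238]] mean [0.4449 0.2888]
ang -2.8787540982239017 mouth [0.4929 0.2864]
rest [[0.5215, 0.0936], [0.5207, 0.0651], [0.4596, 0.0653], [0.4605, 0.0949]] mean [0.4906 0.0797]
ang -0.7122291017393438
cheekin [[0.6962, -0.1181], [0.6957, -0.1602], [0.5685, -0.1571], [0.5709, -0.1148]] mean [ 0.6328 -0.1375]
ang -1.4589114883395142 mouth [ 0.5697 -0.1359]
stopfrontTop [[0.6591, -0.1174], [0.6579, -0.1562]] mean [ 0.6585 -0.1368]
screw [[0.67, -0.1396]] mean [ 0.67   -0.1396]
driver [[0.5038, 0.1852], [0.3438, 0.1656]] mean [0.4238 0.1754]
phone [[0.4343, -0.0425], [0.2945, -0.1155]] mean [ 0.3644 -0.079 ]
tool yaw y-axis [ 0.2452  0.9695 -0.0016]
```

The crop confirms it: plain dark blade 35 mm wide by my measurement, sticking 95 mm out of the holder, nose at top (234,158). The light batten is at (298,190), and the throat has its cheeks at (360–380,165) and its stop with the brass screw at (371,131).

Call:
servo_tool([
  {"xyz":[25,-20,0],"yaw":2,"gripper":0.8},
  {"xyz":[65,-52,0],"yaw":3,"gripper":0.8},
  {"xyz":[105,-84,0],"yaw":4,"gripper":0.8},
  {"xyz":[145,-116,0],"yaw":5,"gripper":0.8},
  {"xyz":[185,-148,0],"yaw":6,"gripper":0.8},
  {"xyz":[225,-180,0],"yaw":7,"gripper":0.8},
  {"xyz":[265,-212,-10],"yaw":8,"gripper":0.8},
  {"xyz":[305,-243,-30],"yaw":9,"gripper":0.8},
  {"xyz":[345,-275,-50],"yaw":10,"gripper":0.8},
  {"xyz":[373,-297,-70],"yaw":10.5,"gripper":0.8},
])

```text
t: 1.1
ee_pos: [0.5163, 0.2878, 0.1647]
tool_rot: [[-0.998, 0.064, 0.001], [0.064, 0.998, 0.0], [-0.001, 0.001, -1.0]]
contact_force: [0.4, 1.3, -0.3]
finger_gap: 0.0683
grasp_force: 0.0
```

Call:
servo_tool([
  {"xyz":[0,0,-25],"yaw":0,"gripper":0.8},
  {"xyz":[0,0,-50],"yaw":0,"gripper":0.8},
  {"xyz":[0,0,-75],"yaw":0,"gripper":0.8},
  {"xyz":[0,0,-100],"yaw":0,"gripper":0.8},
  {"xyz":[0,0,-115],"yaw":0,"gripper":0.8},
  {"xyz":[0,0,-125],"yaw":0,"gripper":0.8},
  {"xyz":[0,0,-135],"yaw":0,"gripper":0.8},
  {"xyz":[0,0,-145],"yaw":0,"gripper":0.8},
  {"xyz":[0,0,-145],"yaw":0,"gripper":0.8},
  {"xyz":[0,0,-145],"yaw":0,"gripper":0.8},
])

```text
t: 2.1
ee_pos: [0.5146, 0.2893, 0.0201]
tool_rot: [[-0.998, 0.064, 0.0], [0.064, 0.998, -0.0], [-0.0, -0.0, -1.0]]
contact_force: [-0.5, -0.6, -0.7]
finger_gap: 0.0684
grasp_force: 0.0
```

Call:
servo_tool([
  {"xyz":[0,0,0],"yaw":0,"gripper":0.3},
  {"xyz":[0,0,0],"yaw":0,"gripper":0.3},
  {"xyz":[0,0,0],"yaw":0,"gripper":0.3},
  {"xyz":[0,0,0],"yaw":0,"gripper":0.3},
  {"xyz":[0,0,0],"yaw":0,"gripper":0.3},
  {"xyz":[0,0,0],"yaw":0,"gripper":0.3},
  {"xyz":[0,0,0],"yaw":0,"gripper":0.3},
  {"xyz":[0,0,0],"yaw":0,"gripper":0.3},
  {"xyz":[0,0,0],"yaw":0,"gripper":0.3},
  {"xyz":[0,0,0],"yaw":0,"gripper":0.3},
])

```text
t: 3.1
ee_pos: [0.5149, 0.2893, 0.0208]
tool_rot: [[-0.998, 0.064, 0.001], [0.064, 0.998, 0.0], [-0.001, 0.0, -1.0]]
contact_force: [0.7, -0.8, 5.7]
finger_gap: 0.0323
grasp_force: 59.8
```

Gripped a bit high; I'll reopen, go 9 mm lower and regrip.

Call:
servo_tool([
  {"xyz":[0,0,0],"yaw":0,"gripper":0.6},
  {"xyz":[0,0,0],"yaw":0,"gripper":0.6},
  {"xyz":[0,-3,-3],"yaw":0,"gripper":0.6},
  {"xyz":[0,-3,-6],"yaw":0,"gripper":0.6},
  {"xyz":[0,-3,-9],"yaw":0,"gripper":0.6},
  {"xyz":[0,-3,-9],"yaw":0,"gripper":0.3},
  {"xyz":[0,-3,-9],"yaw":0,"gripper":0.3},
  {"xyz":[0,-3,-9],"yaw":0,"gripper":0.3},
  {"xyz":[0,-3,-9],"yaw":0,"gripper":0.3},
  {"xyz":[0,-3,-9],"yaw":0,"gripper":0.3},
])

```text
t: 4.1
ee_pos: [0.5144, 0.2862, 0.0109]
tool_rot: [[-0.998, 0.065, -0.0], [0.065, 0.998, -0.0], [0.0, -0.0, -1.0]]
contact_force: [-0.2, -0.3, -2.0]
finger_gap: 0.0329
grasp_force: 59.0
```

Call:
servo_tool([
  {"xyz":[0,0,1],"yaw":0,"gripper":0.3},
  {"xyz":[1,0,2],"yaw":0,"gripper":0.3},
  {"xyz":[5,0,2],"yaw":0,"gripper":0.3},
  {"xyz":[12,-1,2],"yaw":0,"gripper":0.3},
  {"xyz":[21,-1,2],"yaw":0,"gripper":0.3},
  {"xyz":[30,-2,2],"yaw":0,"gripper":0.3},
  {"xyz":[39,-2,2],"yaw":0,"gripper":0.3},
  {"xyz":[48,-3,2],"yaw":0,"gripper":0.3},
  {"xyz":[56,-3,2],"yaw":0,"gripper":0.3},
  {"xyz":[60,-4,2],"yaw":0,"gripper":0.3},
])

```text
t: 5.1
ee_pos: [0.5757, 0.2822, 0.013]
tool_rot: [[-0.998, 0.065, 0.001], [0.065, 0.998, 0.0], [-0.001, 0.0, -1.0]]
contact_force: [-0.1, 0.1, -2.1]
finger_gap: 0.0332
grasp_force: 59.1
```

```bash
python3 - <<'E'
from h import *
a=cap('top','t2'); b=cap('side','s2')
A=cv2.resize(a['image'][120:245,190:310],(600,625)); B=cv2.resize(b['image'][90:200,230:400],(800,518))[:, 100:700]
cv2.imwrite('pics/m2.png',cv2.resize(np.hstack([A[:518],B]),(800,346))[:,:,::-1])
print(bot.state()['ee_pos'],bot.state()['contact_force'])
E
```

```text
[0.57520577 0.28203491 0.01293773] [ 0.60704706 -0.00218108 -2.15102898]
```

View pics/m2.png

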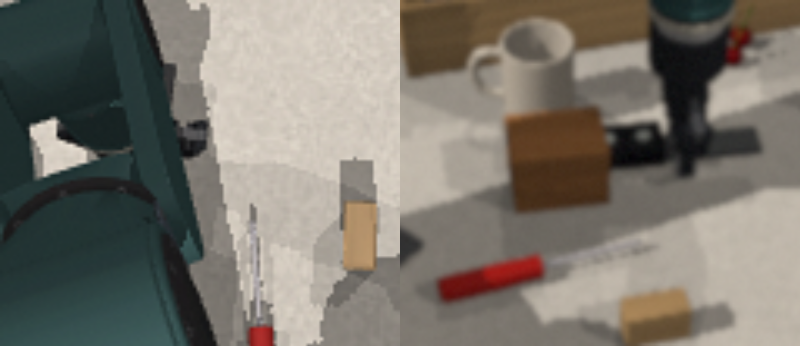

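The black handle is sliding out of the holder mouth at right-panel (610–660,145), and the blade is held level. I'll draw it fully clear and lift.

Call:
servo_tool([
  {"xyz":[8,-1,0],"yaw":0,"gripper":0.3},
  {"xyz":[18,-1,0],"yaw":0,"gripper":0.3},
  {"xyz":[28,-2,0],"yaw":0,"gripper":0.3},
  {"xyz":[38,-2,0],"yaw":0,"gripper":0.3},
  {"xyz":[46,-3,0],"yaw":0,"gripper":0.3},
  {"xyz":[50,-3,0],"yaw":0,"gripper":0.3},
  {"xyz":[52,-3,8],"yaw":0,"gripper":0.3},
  {"xyz":[52,-3,25],"yaw":0,"gripper":0.3},
  {"xyz":[52,-3,45],"yaw":0,"gripper":0.3},
  {"xyz":[52,-3,60],"yaw":0,"gripper":0.3},
])

```text
t: 6.2
ee_pos: [0.6268, 0.2795, 0.0756]
tool_rot: [[-0.998, 0.064, 0.002], [0.064, 0.998, 0.001], [-0.002, 0.001, -1.0]]
contact_force: [0.1, 0.7, -3.5]
finger_gap: 0.0332
grasp_force: 59.3
```

Call:
servo_tool([
  {"xyz":[-2,-5,5],"yaw":0,"gripper":0.3},
  {"xyz":[-10,-22,5],"yaw":0.5,"gripper":0.3},
  {"xyz":[-22,-48,5],"yaw":1,"gripper":0.3},
  {"xyz":[-35,-76,5],"yaw":1,"gripper":0.3},
  {"xyz":[-48,-104,5],"yaw":1.5,"gripper":0.3},
  {"xyz":[-61,-132,5],"yaw":2,"gripper":0.3},
  {"xyz":[-74,-158,5],"yaw":2,"gripper":0.3},
  {"xyz":[-86,-182,5],"yaw":2.5,"gripper":0.3},
  {"xyz":[-94,-196,5],"yaw":2.5,"gripper":0.3},
  {"xyz":[-97,-200,5],"yaw":2.5,"gripper":0.3},
])

```text
t: 7.2
ee_pos: [0.5281, 0.078, 0.0781]
tool_rot: [[-1.0, 0.023, -0.001], [0.023, 1.0, -0.0], [0.001, -0.0, -1.0]]
contact_force: [-0.2, 0.8, -2.0]
finger_gap: 0.0329
grasp_force: 59.4
```

```bash
python3 - <<'E'
from h import *
b=cap('side','s3')
crop(b,260,90,440,240,4,'m3')
s=bot.state();print(s['ee_pos'],s['contact_force'],s['tool_rot'][:,1])
E
```

```text
[0.52840088 0.07825319 0.07809537] [-1.34412581 -0.26261601 -2.41207822] [ 2.23597675e-02  9.99749974e-01 -1.74247846e-04]
```

View pics/m3.png

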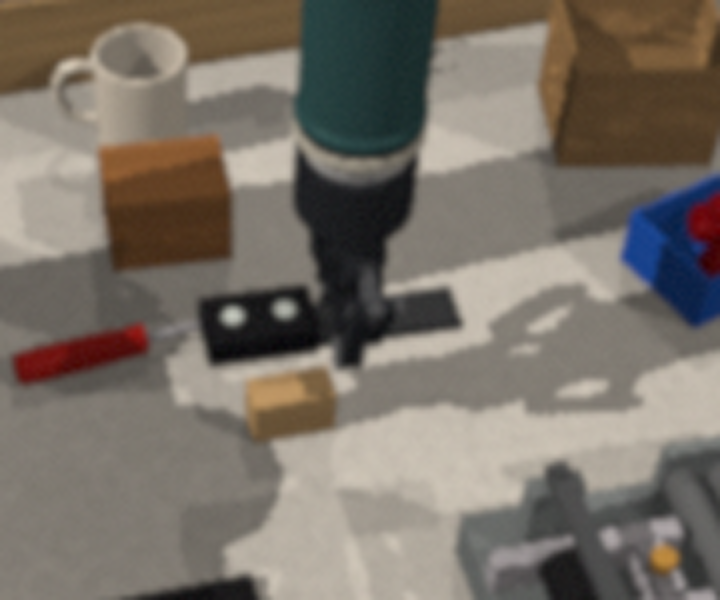

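The gauge is held clear above the batten: handle at crop (260,325), nose at (458,308), batten top at (290,390). I'll check the batten and the gauge's pitch with this view.

```bash
python3 - <<'E'
from h import *
np.set_printoptions(precision=4,suppress=True)
c=load('side0'); b=load('s3')
g=lambda u,v,z: at(b,260+u/4,90+v/4,z)[:2]
r=np.array([g(*p,.04) for p in [(246,382),(328,368),(335,398),(255,408)]]); print('rest',r,r.mean(0))
und=.078+.019
h=np.array([g(*p,und+.024) for p in [(200,298),(307,288),(320,350),(212,362)]]); print('handle',h,h.mean(0))
t=np.array([g(*p,und+.008) for p in [(455,290),(462,325)]]); print('tip',t,t.mean(0))
E
```

```text
rest [[0.4685 0.0906]
 [0.5281 0.0903]
 [0.5253 0.0622]
 [0.4689 0.066 ]] [0.4977 0.0773]
handle [[0.4384 0.1006]
 [0.5099 0.0936]
 [0.5034 0.0377]
 [0.4333 0.0433]] [0.4713 0.0688]
tip [[0.6128 0.0842]
 [0.6068 0.0519]] [0.6098 0.068 ]
```

Call:
servo_tool([
  {"xyz":[0,0,-10],"yaw":0,"gripper":0.3},
  {"xyz":[0,0,-22],"yaw":0,"gripper":0.3},
  {"xyz":[0,0,-34],"yaw":0,"gripper":0.3},
  {"xyz":[0,0,-43],"yaw":0,"gripper":0.3},
  {"xyz":[0,0,-48],"yaw":0,"gripper":0.3},
  {"xyz":[0,0,-50],"yaw":0,"gripper":0.3},
  {"xyz":[0,0,-52],"yaw":0,"gripper":0.3},
  {"xyz":[0,0,-53],"yaw":0,"gripper":0.3},
  {"xyz":[0,0,-54],"yaw":0,"gripper":0.3},
  {"xyz":[0,0,-54],"yaw":0,"gripper":0.3},
])

```text
t: 8.25
ee_pos: [0.5301, 0.0799, 0.0244]
tool_rot: [[-1.0, 0.021, 0.001], [0.021, 1.0, 0.001], [-0.001, 0.001, -1.0]]
contact_force: [0.0, 6.1, -0.2]
finger_gap: 0.0327
grasp_force: 60.7
```

Call:
servo_tool([
  {"xyz":[0,0,0],"yaw":0,"gripper":0.3},
  {"xyz":[0,0,-0.5],"yaw":0,"gripper":0.3},
  {"xyz":[0,0,-1],"yaw":0,"gripper":0.3},
  {"xyz":[0,0,-1.5],"yaw":0,"gripper":0.3},
  {"xyz":[0,0,-2],"yaw":0,"gripper":0.3},
  {"xyz":[0,0,-2],"yaw":0,"gripper":0.3},
  {"xyz":[0,0,-2.5],"yaw":0,"gripper":0.3},
  {"xyz":[0,0,-2.5],"yaw":0,"gripper":0.3},
  {"xyz":[0,0,-2.5],"yaw":0,"gripper":0.3},
  {"xyz":[0,0,-2.5],"yaw":0,"gripper":0.3},
])

```text
t: 9.25
ee_pos: [0.5305, 0.08, 0.0222]
tool_rot: [[-1.0, 0.021, 0.002], [0.021, 1.0, 0.001], [-0.002, 0.001, -1.0]]
contact_force: [0.6, 6.9, 1.2]
finger_gap: 0.0331
grasp_force: 61.1
```

Call:
servo_tool([
  {"xyz":[0,1,0],"yaw":0,"gripper":0.3},
  {"xyz":[0,2,0],"yaw":0,"gripper":0.3},
  {"xyz":[0,2.5,0],"yaw":0,"gripper":0.3},
  {"xyz":[0,2.5,0],"yaw":0,"gripper":0.3},
  {"xyz":[0,2.5,-0.5],"yaw":0,"gripper":0.3},
  {"xyz":[0,2.5,-0.5],"yaw":0,"gripper":0.3},
  {"xyz":[0,2.5,-1],"yaw":0,"gripper":0.3},
  {"xyz":[0,2.5,-1],"yaw":0,"gripper":0.3},
  {"xyz":[0,2.5,-1],"yaw":0,"gripper":0.3},
  {"xyz":[0,2.5,-1],"yaw":0,"gripper":0.3},
])

```text
t: 10.25
ee_pos: [0.5293, 0.0815, 0.0208]
tool_rot: [[-1.0, 0.021, -0.0], [0.021, 1.0, -0.0], [0.0, -0.0, -1.0]]
contact_force: [-2.5, -1.1, 5.9]
finger_gap: 0.033
grasp_force: 60.1
```

Call:
servo_tool([
  {"xyz":[0,0,0],"yaw":0,"gripper":0.5},
  {"xyz":[0,0,0],"yaw":0,"gripper":0.6},
  {"xyz":[0,0,0],"yaw":0,"gripper":0.7},
  {"xyz":[0,0,0],"yaw":0,"gripper":0.8},
  {"xyz":[0,0,0],"yaw":0,"gripper":0.8},
  {"xyz":[0,0,10],"yaw":0,"gripper":0.8},
  {"xyz":[0,0,30],"yaw":0,"gripper":0.8},
  {"xyz":[0,0,60],"yaw":0,"gripper":0.8},
  {"xyz":[0,0,90],"yaw":0,"gripper":0.8},
  {"xyz":[0,0,110],"yaw":0,"gripper":0.8},
])

```text
t: 11.25
ee_pos: [0.5303, 0.0817, 0.1332]
tool_rot: [[-1.0, 0.021, 0.003], [0.021, 1.0, -0.0], [-0.003, 0.0, -1.0]]
contact_force: [0.6, 1.3, 0.3]
finger_gap: 0.0683
grasp_force: 0.0
```

```bash
python3 - <<'E'
from h import *
b=cap('side','s4')
crop(b,280,110,480,260,4,'m4')
s=bot.state();print(s['ee_pos'],s['contact_force'],s['finger_gap'])
E
```

```text
[0.53197412 0.08181369 0.13571271] [0.73135336 0.85334591 1.37171139] 0.06832611123648444
```

View pics/m4.png

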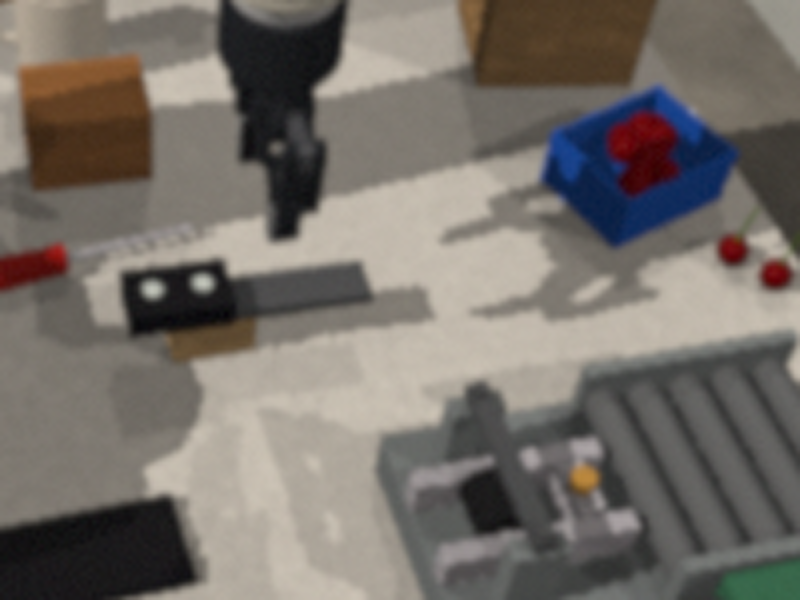

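The gauge lies flat on the batten, free of the fingers: handle at crop (180,295), nose at (366,280). The throat is in view with its cheek fronts near (415,482) and (441,558).

```bash
python3 - <<'E'
from h import *
np.set_printoptions(precision=4,suppress=True)
b=load('s4')
g=lambda u,v,z: at(b,280+u/4,110+v/4,z)[:2]
for n,pts,z in [('tip',[(362,263),(370,296)],.048),('bladeback',[(235,276),(238,315)],.048),('handle',[(122,272),(224,260)],.064),('cheek',[(410,475),(417,490),(437,548),(443,568)],.068),('screw',[(585,478)],.08),('restbottom',[(172,360),(255,346)],0.0)]:
    r=np.array([g(*p,z) for p in pts]); print(n,r.tolist(),r.mean(0))
# predicted projection of throat model corners in side crop
import itertools
m=np.array([.5697,-.1359]);a=np.radians(-1.46);X=np.array([np.cos(a),np.sin(a)]);Y=np.array([-X[1],X[0]])
for x,y,z in [(0,.021,.068),(0,-.021,.068),(.1,.021,.068),(.1,-.021,.068)]:
    p=proj(b,[*(m+X*x+Y*y),z]); print((x,y,z),(p-[280,110])*4)
E
```

```text
tip [[0.611349995411116, 0.08806655985158618], [0.6068818139738404, 0.05694308321573471]] [0.6091 0.0725]
bladeback [[0.5199161851580162, 0.0964905116805943], [0.5122655026637639, 0.06099159492015649]] [0.5161 0.0787]
handle [[0.4400994508318985, 0.10394659584626498], [0.5118296035843775, 0.09890719507786405]] [0.476  0.1014]
cheek [[0.5757573992145575, -0.10633391351039512], [0.5761935392374473, -0.11799522009573371], [0.5736825492807378, -0.1605427085449857], [0.5723283979415759, -0.17455147409166072]] [ 0.5745 -0.1399]
screw [[0.6752972076221634, -0.14075835518523078]] [ 0.6753 -0.1408]
restbottom [[0.4684679969440352, 0.07025467445925626], [0.5297049896587004, 0.06925403274645436]] [0.4991 0.0698]
(0, 0.021, 0.068) [406.1978 487.8062]
(0, -0.021, 0.068) [427.8163 544.4431]
(0.1, 0.021, 0.068) [558.2591 460.7237]
(0.1, -0.021, 0.068) [583.6776 515.7203]
```

Call:
servo_tool([
  {"xyz":[-20,1,0],"yaw":0,"gripper":0.8},
  {"xyz":[-45,1,0],"yaw":0,"gripper":0.8},
  {"xyz":[-65,1,0],"yaw":0,"gripper":0.8},
  {"xyz":[-65,1,-20],"yaw":0,"gripper":0.8},
  {"xyz":[-65,1,-45],"yaw":0,"gripper":0.8},
  {"xyz":[-65,1,-65],"yaw":0,"gripper":0.8},
  {"xyz":[-65,1,-82],"yaw":0,"gripper":0.8},
  {"xyz":[-65,1,-95],"yaw":0,"gripper":0.8},
  {"xyz":[-65,1,-104],"yaw":0,"gripper":0.8},
  {"xyz":[-65,1,-104],"yaw":0,"gripper":0.8},
])

```text
t: 12.3
ee_pos: [0.4637, 0.0826, 0.0258]
tool_rot: [[-1.0, 0.021, -0.002], [0.021, 1.0, -0.0], [0.002, -0.0, -1.0]]
contact_force: [-0.4, -0.5, -0.5]
finger_gap: 0.0685
grasp_force: 0.0
```

Call:
servo_tool([
  {"xyz":[0,0,0],"yaw":0,"gripper":0.6},
  {"xyz":[0,0,0],"yaw":0,"gripper":0.55},
  {"xyz":[0,0,0],"yaw":0,"gripper":0.4},
  {"xyz":[0,0,0],"yaw":0,"gripper":0.4},
  {"xyz":[0,0,0],"yaw":0,"gripper":0.4},
  {"xyz":[0,0,0],"yaw":0,"gripper":0.4},
  {"xyz":[0,0,0],"yaw":0,"gripper":0.4},
  {"xyz":[0,0,0],"yaw":0,"gripper":0.4},
  {"xyz":[0,0,0],"yaw":0,"gripper":0.4},
  {"xyz":[0,0,0],"yaw":0,"gripper":0.4},
])

```text
t: 13.3
ee_pos: [0.4649, 0.0828, 0.0273]
tool_rot: [[-1.0, 0.021, 0.001], [0.021, 1.0, 0.0], [-0.001, 0.0, -1.0]]
contact_force: [-1.7, 0.6, 6.4]
finger_gap: 0.0433
grasp_force: 60.9
```

Call:
servo_tool([
  {"xyz":[0,0,4],"yaw":0,"gripper":0.4},
  {"xyz":[0,0,20],"yaw":0,"gripper":0.4},
  {"xyz":[0,0,40],"yaw":0,"gripper":0.4},
  {"xyz":[-8,-20,48],"yaw":0,"gripper":0.4},
  {"xyz":[-18,-50,48],"yaw":0,"gripper":0.4},
  {"xyz":[-28,-85,48],"yaw":0,"gripper":0.4},
  {"xyz":[-38,-120,48],"yaw":-0.3,"gripper":0.4},
  {"xyz":[-48,-155,48],"yaw":-0.3,"gripper":0.4},
  {"xyz":[-56,-190,48],"yaw":-0.3,"gripper":0.4},
  {"xyz":[-59,-210,48],"yaw":-0.3,"gripper":0.4},
])

```text
t: 14.3
ee_pos: [0.4045, -0.1294, 0.0747]
tool_rot: [[-1.0, 0.028, -0.0], [0.028, 1.0, -0.001], [0.0, -0.001, -1.0]]
contact_force: [1.1, -0.5, -2.0]
finger_gap: 0.0431
grasp_force: 61.7
```

Call:
servo_tool([
  {"xyz":[0,-4,0],"yaw":0,"gripper":0.4},
  {"xyz":[0,-4,-10],"yaw":0,"gripper":0.4},
  {"xyz":[0,-4,-20],"yaw":0,"gripper":0.4},
  {"xyz":[0,-4,-30],"yaw":0,"gripper":0.4},
  {"xyz":[0,-4,-38],"yaw":0,"gripper":0.4},
  {"xyz":[0,-4,-43],"yaw":0,"gripper":0.4},
  {"xyz":[0,-4,-45],"yaw":0,"gripper":0.4},
  {"xyz":[0,-4,-45],"yaw":0,"gripper":0.4},
  {"xyz":[0,-4,-45],"yaw":0,"gripper":0.4},
  {"xyz":[0,-4,-45],"yaw":0,"gripper":0.4},
])

```text
t: 15.3
ee_pos: [0.4057, -0.1315, 0.0298]
tool_rot: [[-1.0, 0.026, 0.001], [0.026, 1.0, -0.0], [-0.001, -0.0, -1.0]]
contact_force: [0.3, 1.2, -2.6]
finger_gap: 0.0433
grasp_force: 61.8
```

```bash
python3 - <<'E'
from h import *
b=cap('side','s5');a=cap('top','t5')
A=cv2.resize(a['image'][105:205,330:410],(400,500),interpolation=cv2.INTER_CUBIC);B=cv2.resize(b['image'][180:305,330:430],(400,500),interpolation=cv2.INTER_CUBIC)
cv2.imwrite('pics/m5.png',np.hstack([A,B])[:,:,::-1])
s=bot.state();print(s['ee_pos'],s['contact_force'],s['tool_rot'][:,1])
E
```

```text
[ 0.40566386 -0.13149442  0.02977235] [ 0.21403671 -0.29832779 -2.67487061] [ 2.62431957e-02  9.99655499e-01 -4.22519661e-04]
```

View pics/m5.png

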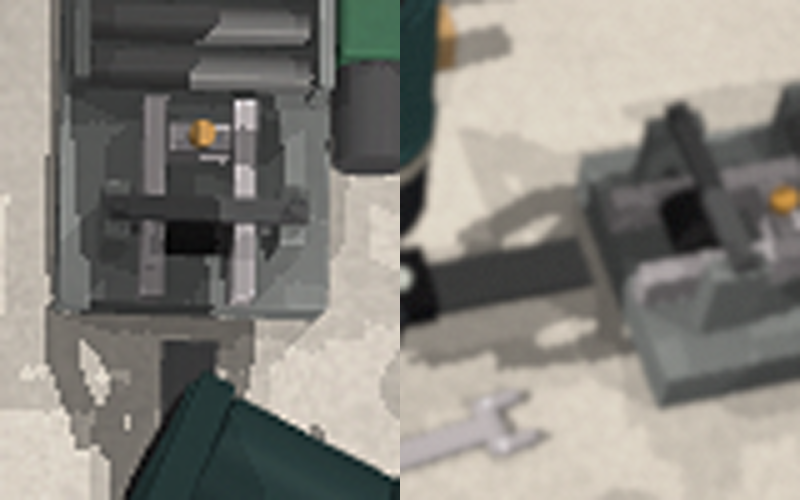

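Top panel: nose at (161–218,342), just in front of the throat, cheeks at (151,297) and (242,300). Side panel: nose at (592,262), level with the bed. I'll work out the lateral offset from this one picture.

```bash
python3 - <<'E'
from h import *
c=load('t5'); g=lambda u,v,z: at(c,330+u/5,105+v/5,z)[:2]
print('tip',g(161,342,.049),g(218,342,.049))
print('blade back',g(160,395,.049))
for u,v in[(140,297),(162,297),(230,300),(256,300)]: print('cheek',g(u,v,.068))
for u,v in[(143,97),(166,97),(234,99),(258,99)]: print('cheek far',g(u,v,.068))
E
```

```text
tip [ 0.54516895 -0.11744906] [ 0.54571449 -0.1527423 ]
blade back [ 0.51208128 -0.1169322 ]
cheek [ 0.56950416 -0.10257438]
cheek [ 0.56971755 -0.11603327]
cheek [ 0.56851695 -0.1576659 ]
cheek [ 0.56876909 -0.17359522]
cheek far [ 0.69467136 -0.10392469]
cheek far [ 0.69492197 -0.11812978]
cheek far [ 0.69439923 -0.1601607 ]
cheek far [ 0.69466086 -0.17500593]
```

Call:
servo_tool([
  {"xyz":[0,-2,-1],"yaw":0.2,"gripper":0.4},
  {"xyz":[3,-2,-1],"yaw":0.2,"gripper":0.4},
  {"xyz":[8,-2,-1],"yaw":0.2,"gripper":0.4},
  {"xyz":[14,-2,-1],"yaw":0.2,"gripper":0.4},
  {"xyz":[20,-2.5,-1],"yaw":0.2,"gripper":0.4},
  {"xyz":[27,-2.5,-1],"yaw":0.2,"gripper":0.4},
  {"xyz":[34,-2.5,-1],"yaw":0.2,"gripper":0.4},
  {"xyz":[40,-3,-1],"yaw":0.2,"gripper":0.4},
  {"xyz":[44,-3,-1],"yaw":0.2,"gripper":0.4},
  {"xyz":[44,-3,-1.5],"yaw":0.2,"gripper":0.4},
])

```text
t: 16.4
ee_pos: [0.4503, -0.1345, 0.028]
tool_rot: [[-1.0, 0.022, 0.001], [0.022, 1.0, -0.0], [-0.001, -0.0, -1.0]]
contact_force: [-0.5, -1.0, -2.7]
finger_gap: 0.0433
grasp_force: 61.8
```

Call:
servo_tool([
  {"xyz":[0,0,-0.3],"yaw":0,"gripper":0.4},
  {"xyz":[0,0,-0.6],"yaw":0,"gripper":0.4},
  {"xyz":[0,0,-0.9],"yaw":0,"gripper":0.4},
  {"xyz":[0,0,-1.2],"yaw":0,"gripper":0.4},
  {"xyz":[0,0,-1.2],"yaw":0,"gripper":0.4},
  {"xyz":[0,0,-1.2],"yaw":0,"gripper":0.4},
  {"xyz":[0,0,-1.2],"yaw":0,"gripper":0.4},
  {"xyz":[0,0,-1.2],"yaw":0,"gripper":0.4},
  {"xyz":[0,0,-1.2],"yaw":0,"gripper":0.4},
  {"xyz":[0,0,-1.2],"yaw":0,"gripper":0.4},
])

```text
t: 17.4
ee_pos: [0.4493, -0.1343, 0.0267]
tool_rot: [[-1.0, 0.023, -0.0], [0.023, 1.0, -0.0], [0.0, -0.0, -1.0]]
contact_force: [-2.5, 0.4, 1.5]
finger_gap: 0.0437
grasp_force: 62.1
```

Resting lightly on the bed. Now under the roller.

Call:
servo_tool([
  {"xyz":[4,0,0],"yaw":0,"gripper":0.4},
  {"xyz":[8,0,0],"yaw":0,"gripper":0.4},
  {"xyz":[12,0,0],"yaw":0,"gripper":0.4},
  {"xyz":[16,-0.3,0],"yaw":0,"gripper":0.4},
  {"xyz":[20,-0.3,0],"yaw":0,"gripper":0.4},
  {"xyz":[24,-0.5,0],"yaw":0,"gripper":0.4},
  {"xyz":[28,-0.5,0],"yaw":0,"gripper":0.4},
  {"xyz":[32,-0.6,0],"yaw":0,"gripper":0.4},
  {"xyz":[36,-0.7,0],"yaw":0,"gripper":0.4},
  {"xyz":[40,-0.8,0],"yaw":0,"gripper":0.4},
])

```text
t: 18.4
ee_pos: [0.4865, -0.1343, 0.0265]
tool_rot: [[-1.0, 0.022, -0.006], [0.022, 1.0, 0.001], [0.006, 0.001, -1.0]]
contact_force: [-10.7, -0.1, 8.5]
finger_gap: 0.0434
grasp_force: 62.7
```

Call:
servo_tool([
  {"xyz":[2,0,0],"yaw":0,"gripper":0.4},
  {"xyz":[4,0,0],"yaw":0,"gripper":0.4},
  {"xyz":[6,0,0],"yaw":0,"gripper":0.4},
  {"xyz":[8,0,0],"yaw":0,"gripper":0.4},
  {"xyz":[10,-0.2,0],"yaw":0,"gripper":0.4},
  {"xyz":[12,-0.2,0],"yaw":0,"gripper":0.4},
  {"xyz":[14,-0.3,0],"yaw":0,"gripper":0.4},
  {"xyz":[15,-0.3,0],"yaw":0,"gripper":0.4},
  {"xyz":[16,-0.3,0],"yaw":0,"gripper":0.4},
  {"xyz":[16,-0.3,0],"yaw":0,"gripper":0.4},
])

```text
t: 19.4
ee_pos: [0.5019, -0.1345, 0.0266]
tool_rot: [[-1.0, 0.022, -0.007], [0.022, 1.0, 0.002], [0.007, 0.001, -1.0]]
contact_force: [-11.8, -1.0, 11.0]
finger_gap: 0.0435
grasp_force: 63.1
```

Call:
servo_tool([
  {"xyz":[0.5,0,0.2],"yaw":0,"gripper":0.4},
  {"xyz":[1.5,0,0.4],"yaw":0,"gripper":0.4},
  {"xyz":[2.5,0,0.4],"yaw":0,"gripper":0.4},
  {"xyz":[3.5,0,0.4],"yaw":0,"gripper":0.4},
  {"xyz":[4.5,0,0.4],"yaw":0,"gripper":0.4},
  {"xyz":[5.5,-0.1,0.4],"yaw":0,"gripper":0.4},
  {"xyz":[6.5,-0.1,0.4],"yaw":0,"gripper":0.4},
  {"xyz":[7.5,-0.1,0.4],"yaw":0,"gripper":0.4},
  {"xyz":[8,-0.2,0.4],"yaw":0,"gripper":0.4},
  {"xyz":[8,-0.2,0.4],"yaw":0,"gripper":0.4},
])

```text
t: 20.4
ee_pos: [0.51, -0.1347, 0.0269]
tool_rot: [[-1.0, 0.022, -0.006], [0.022, 1.0, 0.002], [0.006, 0.001, -1.0]]
contact_force: [-10.7, -0.6, 10.0]
finger_gap: 0.0435
grasp_force: 62.9
```

```bash
python3 - <<'E'
from h import *
b=cap('side','s6');a=cap('top','t6')
A=cv2.resize(a['image'][105:205,330:410],(400,500),interpolation=cv2.INTER_CUBIC);B=cv2.resize(b['image'][180:305,330:430],(400,500),interpolation=cv2.INTER_CUBIC)
cv2.imwrite('pics/m6.png',np.hstack([A,B])[:,:,::-1])
s=bot.state();print(s['ee_pos'],s['contact_force'],s['tool_rot'][:,1])
E
```

```text
[ 0.51001342 -0.13476609  0.02690514] [-10.76271246  -0.32613062   9.00013518] [0.02221711 0.99975225 0.00135951]
```

View pics/m6.png

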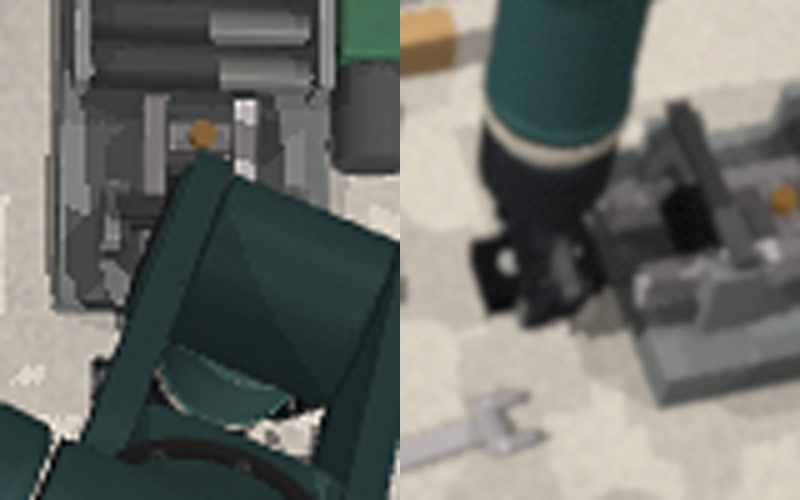

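Side panel: the gripper holds the handle at (535,270) in front of the throat, and nothing is touching besides. The sliding force is steady at about 11 N, so I'll creep on in small steps.

Call:
servo_tool([
  {"xyz":[0.4,0,0.2],"yaw":0,"gripper":0.4},
  {"xyz":[0.8,0,0.3],"yaw":0,"gripper":0.4},
  {"xyz":[1.2,0,0.3],"yaw":0,"gripper":0.4},
  {"xyz":[1.6,0,0.3],"yaw":0,"gripper":0.4},
  {"xyz":[2,0,0.3],"yaw":0,"gripper":0.4},
  {"xyz":[2.4,0,0.3],"yaw":0,"gripper":0.4},
  {"xyz":[2.8,0,0.3],"yaw":0,"gripper":0.4},
  {"xyz":[3.2,0,0.3],"yaw":0,"gripper":0.4},
  {"xyz":[3.6,0,0.3],"yaw":0,"gripper":0.4},
  {"xyz":[4,0,0.3],"yaw":0,"gripper":0.4},
])

```text
t: 21.5
ee_pos: [0.5143, -0.1349, 0.0271]
tool_rot: [[-1.0, 0.022, -0.006], [0.022, 1.0, 0.001], [0.006, 0.001, -1.0]]
contact_force: [-10.1, -0.7, 7.9]
finger_gap: 0.0432
grasp_force: 62.7
```

Call:
servo_tool([
  {"xyz":[0.3,0,0],"yaw":0,"gripper":0.4},
  {"xyz":[0.6,0,0],"yaw":0,"gripper":0.4},
  {"xyz":[0.9,0,0],"yaw":0,"gripper":0.4},
  {"xyz":[1.2,0,0],"yaw":0,"gripper":0.4},
  {"xyz":[1.5,0,0],"yaw":0,"gripper":0.4},
  {"xyz":[1.8,0,0],"yaw":0,"gripper":0.4},
  {"xyz":[2.1,0,0],"yaw":0,"gripper":0.4},
  {"xyz":[2.4,0,0],"yaw":0,"gripper":0.4},
  {"xyz":[2.7,0,0],"yaw":0,"gripper":0.4},
  {"xyz":[3,0,0],"yaw":0,"gripper":0.4},
])

```text
t: 22.5
ee_pos: [0.5172, -0.1349, 0.0271]
tool_rot: [[-1.0, 0.022, -0.006], [0.022, 1.0, 0.001], [0.006, 0.001, -1.0]]
contact_force: [-10.3, -0.7, 7.2]
finger_gap: 0.0432
grasp_force: 62.7
```

Call:
servo_tool([
  {"xyz":[0.2,0,0],"yaw":0,"gripper":0.4},
  {"xyz":[0.4,0,0],"yaw":0,"gripper":0.4},
  {"xyz":[0.6,0,0],"yaw":0,"gripper":0.4},
  {"xyz":[0.8,0,0],"yaw":0,"gripper":0.4},
  {"xyz":[1,0,0],"yaw":0,"gripper":0.4},
  {"xyz":[1.2,0,0],"yaw":0,"gripper":0.4},
  {"xyz":[1.4,0,0],"yaw":0,"gripper":0.4},
  {"xyz":[1.6,0,0],"yaw":0,"gripper":0.4},
  {"xyz":[1.8,0,0],"yaw":0,"gripper":0.4},
  {"xyz":[2,0,0],"yaw":0,"gripper":0.4},
])

```text
t: 23.5
ee_pos: [0.5192, -0.1349, 0.0271]
tool_rot: [[-1.0, 0.022, -0.006], [0.022, 1.0, 0.001], [0.006, 0.001, -1.0]]
contact_force: [-10.0, 0.1, 7.9]
finger_gap: 0.0434
grasp_force: 62.7
```

Call:
servo_tool([
  {"xyz":[0.2,0,0],"yaw":0,"gripper":0.4},
  {"xyz":[0.4,0,0],"yaw":0,"gripper":0.4},
  {"xyz":[0.6,0,0],"yaw":0,"gripper":0.4},
  {"xyz":[0.8,0,0],"yaw":0,"gripper":0.4},
  {"xyz":[1,0,0],"yaw":0,"gripper":0.4},
  {"xyz":[1.2,0,0],"yaw":0,"gripper":0.4},
  {"xyz":[1.4,0,0],"yaw":0,"gripper":0.4},
  {"xyz":[1.6,0,0],"yaw":0,"gripper":0.4},
  {"xyz":[1.8,0,0],"yaw":0,"gripper":0.4},
  {"xyz":[2,0,0],"yaw":0,"gripper":0.4},
])

```text
t: 24.5
ee_pos: [0.5196, -0.1349, 0.0271]
tool_rot: [[-1.0, 0.022, -0.009], [0.022, 1.0, 0.001], [0.009, 0.001, -1.0]]
contact_force: [-14.7, -1.9, 12.6]
finger_gap: 0.0434
grasp_force: 63.1
```

Call:
servo_tool([
  {"xyz":[0.3,0,0],"yaw":0,"gripper":0.4},
  {"xyz":[0.6,0,0],"yaw":0,"gripper":0.4},
  {"xyz":[0.9,0,0],"yaw":0,"gripper":0.4},
  {"xyz":[1.2,0,0],"yaw":0,"gripper":0.4},
  {"xyz":[1.5,0,0],"yaw":0,"gripper":0.4},
  {"xyz":[1.8,0,0],"yaw":0,"gripper":0.4},
  {"xyz":[2,0,0],"yaw":0,"gripper":0.4},
  {"xyz":[2,0,0],"yaw":0,"gripper":0.4},
  {"xyz":[2,0,0],"yaw":0,"gripper":0.4},
  {"xyz":[2,0,0],"yaw":0,"gripper":0.4},
])

```text
t: 25.5
ee_pos: [0.5196, -0.1348, 0.0271]
tool_rot: [[-1.0, 0.022, -0.012], [0.022, 1.0, 0.002], [0.012, 0.002, -1.0]]
contact_force: [-19.6, -4.7, 16.5]
finger_gap: 0.0434
grasp_force: 63.7
```

Call:
servo_tool([
  {"xyz":[0.3,0,0.2],"yaw":0,"gripper":0.4},
  {"xyz":[0.6,0,0.4],"yaw":0,"gripper":0.4},
  {"xyz":[0.9,0,0.6],"yaw":0,"gripper":0.4},
  {"xyz":[1.2,0,0.6],"yaw":0,"gripper":0.4},
  {"xyz":[1.5,0,0.6],"yaw":0,"gripper":0.4},
  {"xyz":[1.8,0,0.6],"yaw":0,"gripper":0.4},
  {"xyz":[2,0,0.6],"yaw":0,"gripper":0.4},
  {"xyz":[2,0,0.6],"yaw":0,"gripper":0.4},
  {"xyz":[2,0,0.6],"yaw":0,"gripper":0.4},
  {"xyz":[2,0,0.6],"yaw":0,"gripper":0.4},
])

```text
t: 26.5
ee_pos: [0.5196, -0.1347, 0.0271]
tool_rot: [[-1.0, 0.022, -0.016], [0.022, 1.0, 0.002], [0.016, 0.002, -1.0]]
contact_force: [-24.2, -6.7, 15.0]
finger_gap: 0.0437
grasp_force: 63.7
```

Firm against the stop: 24 N with no further movement. Release, then straight up and away.

Call:
servo_tool([
  {"xyz":[0,0,0],"yaw":0,"gripper":0.6},
  {"xyz":[0,0,0],"yaw":0,"gripper":0.7},
  {"xyz":[0,0,0],"yaw":0,"gripper":0.8},
  {"xyz":[0,0,0],"yaw":0,"gripper":0.8},
  {"xyz":[-4,0,5],"yaw":0,"gripper":0.8},
  {"xyz":[-5,0,20],"yaw":0,"gripper":0.8},
  {"xyz":[-5,0,45],"yaw":0,"gripper":0.8},
  {"xyz":[-5,0,75],"yaw":0,"gripper":0.8},
  {"xyz":[-5,0,110],"yaw":0,"gripper":0.8},
  {"xyz":[-5,0,150],"yaw":0,"gripper":0.8},
])

```text
t: 27.5
ee_pos: [0.5225, -0.1352, 0.179]
tool_rot: [[-1.0, 0.022, -0.002], [0.022, 1.0, 0.001], [0.002, 0.001, -1.0]]
contact_force: [-0.1, -0.7, -0.3]
finger_gap: 0.0685
grasp_force: 0.0
```

Call:
servo_tool([
  {"xyz":[-5,20,20],"yaw":0,"gripper":0.8},
  {"xyz":[-20,50,40],"yaw":0,"gripper":0.8},
  {"xyz":[-30,85,50],"yaw":0,"gripper":0.8},
  {"xyz":[-40,120,50],"yaw":0,"gripper":0.8},
  {"xyz":[-50,155,50],"yaw":0,"gripper":0.8},
  {"xyz":[-60,190,50],"yaw":0,"gripper":0.8},
  {"xyz":[-60,220,50],"yaw":0,"gripper":0.8},
  {"xyz":[-60,240,50],"yaw":0,"gripper":0.8},
  {"xyz":[-60,250,50],"yaw":0,"gripper":0.8},
  {"xyz":[-60,250,50],"yaw":0,"gripper":0.8},
])

```text
t: 28.5
ee_pos: [0.4632, 0.1152, 0.2282]
tool_rot: [[-1.0, 0.021, 0.0], [0.021, 1.0, -0.0], [-0.0, -0.0, -1.0]]
contact_force: [-1.2, 0.4, 0.5]
finger_gap: 0.0683
grasp_force: 0.0
```

```bash
python3 - <<'E'
from h import *
b=cap('side','s7');a=cap('top','t7')
A=cv2.resize(a['image'][100:220,330:426],(400,500),interpolation=cv2.INTER_CUBIC);B=cv2.resize(b['image'][170:320,330:450],(400,500),interpolation=cv2.INTER_CUBIC)
cv2.imwrite('pics/m7.png',np.hstack([A,B])[:,:,::-1])
s=bot.state();print(s['t'],s['ee_pos'],s['contact_force'])
E
```

```text
28.6 [0.46339528 0.1138054  0.228099  ] [-0.73440327 -0.19045008  0.01984596]
```

View pics/m7.png

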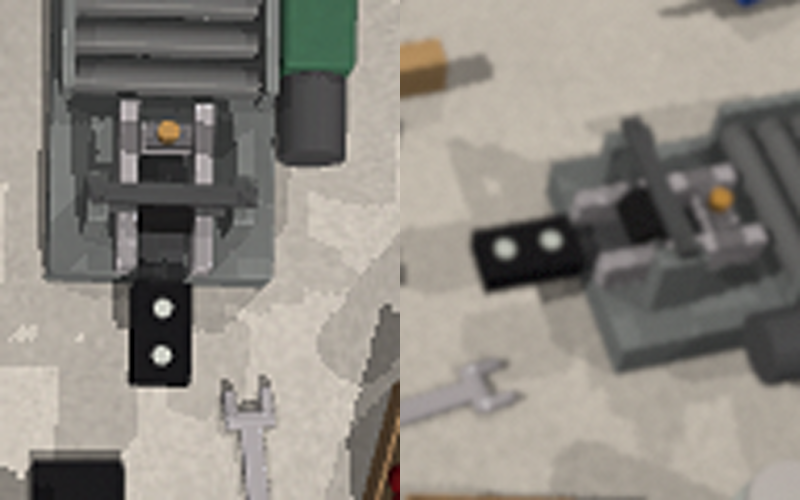

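The gauge sits straight in the throat. In the top panel the blade reaches the stop at (167,152), and the handle front at (160,282) is about 9 mm from the mouth. Nothing else has moved.

```bash
python3 -c "
from h import *
print(job.job_done())"
```

```text
the job is handed in; nothing more can be done
None
```

The gap gauge is home against the stop under the roller, pressed there at about 24 N wrist force (some of it sliding friction) and released. The last pictures show nothing near the sizer disturbed, and I handed the job in at about 28.6 s; no verdict was shown.

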